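# Draw a bread oven's drop-down door open with the oven hook

## Robot

A 6-joint arm with a two-finger parallel gripper is mounted at the origin on a cart in front of the work surface, level with it; the furniture and walls round the work are solid. World frame = base frame: x ahead of the robot, y to its left, z up, the work surface at z = 0. Lengths are in mm, angles in rad, forces in N, time in s.
With the tool pointing down it reaches from about 350 to 975 mm from the base axis. Payload 7.1 kg.
Tool frame: the origin (TCP) lies on the centre line of the jaws, within the pads' length; the fingertips stand 22 mm ahead of it and the grasp point (between the pads) lies 3 mm ahead of it (ctrl.nose_length is the distance from the TCP to the fingertips, in mm); z points along the fingers, y is the line along which they close (so a half turn about z gives the same grasp; the last joint's range is limited). The gripper opens to 88 mm and grips with 3 to 60 N. Pads are 20 mm wide; open, the fingers measure 115 mm over their backs; the gripper's body (75 mm by 178 mm) begins 61 mm behind the grasp point.
Start: joints at [1.275, 0.423, 1.63, -0, 1.089, -0.019], TCP at [170.768, 601.202, 244.675] pointing down, gripper open.
Joint ranges: [-3, 3], [-0.9, 2.11], [0.09, 2.58], [-1.31, 4.45], [0.11, 2.69], [-2.54, 2.54]. Speed limits (rad/s): [2.39, 2.39, 3.01, 3.14, 3.14, 3.14].

## Interface

Orientations are given as [roll, pitch, yaw] about the fixed x, y, z axes, in that order (R = Rz(yaw) Ry(pitch) Rx(roll)).
In Python, from workcell import ctrl, camera, calibration, nets gives the robot as it stands.
- The arm moves only by the tool carry_out, never from a script. Its argument "series" is a list of rows, each an object of numbers: "tx", "ty", "tz": the shift along the tool's x, y, z as a fraction of full scale; "turn": the turn about the tool's z as a fraction of full scale; "hand": the opening, from -1 (shut) to 1 (fully open). A call has 1 to 20 rows; each row shifts and turns the commanded pose from where the row before left it, along the tool's axes as they then stand; what a row does not reach is not made up. Full scale, the value 1, is 3 cm for a shift and 4 degrees for a turn. A row lasts 1/12 s, in which the tool goes at most 41.7 mm and 7.16 degrees, less where a joint would pass 70% of its speed; a pose out of reach is approached as far as the arm can. A call with a number of a shift or a turn outside -1 to 1 is refused whole. A call with a gripper value outside its range is refused whole. The fingers move at their own pace and stop on an object; the grip force is fixed at half the most. Time passes only in rows, so rows that do not move let the fingers close. It gives the time, the measured TCP pose, the force, the opening and the grip force at its end, in the units of the state.
- ctrl.read_state(): the state, without advancing time (a new reading comes with each control period).
- camera(name): name is "scene" or "top" or "wrist"; returns the picture (400x640x3 uint8, red, green, blue); there is no depth.
- calibration(name): a dict with "fx", "fy", "cx", "cy" (pixels), "extrinsics" (4x4, takes a point from camera to world coordinates). Camera axes: x right, y down, z forward; pixel columns grow to the right and rows downward; lengths in mm; the calibration is good to about 2 mm. A picture is of the moment at which its call begins: read the wrist's pose just before it. calibration takes no time and is no camera call; for the wrist camera it gives the pose at the moment of the call.
- ctrl.sign_off(): hands the job in; it is judged then, once.
Trained networks look in the newest picture that a camera, given by its name, has taken for a name from the list of things; names that differ only in an ending like _2 or _b are one class to them, and where a whole thing is asked for, a point or a joint stands for the part that bears it (a point fixed in the world has none). Each returns a list of dicts, best first, with "score" (0 to 1); they miss things now and then, are a little off and sometimes report something else, mostly with a low value. They report only what shows in the picture. A call takes as long as a camera call.
- nets.cut_out(query, camera): "pixels" (400x640 bool, what is visible of it).
- nets.pinpoint(query, camera): "centre" ([x, y, z] in mm, in the coordinates of the camera as it stood for that picture, good to about 4 mm: a listed point, or the origin of a listed thing).
The state is a dict: "time_s": time; "qpos": joint angles; "joint_velocities": joint speeds; "effort": joint torques, N m; "ee_pos": TCP position; "orientation": TCP orientation; "wrist_force": force on the tool from outside, world axes, zero at the start; "ft_torque": the same for the moment, N m; "finger_gap": finger opening in mm; "finger_force": force on a finger pad.
Only numpy, scipy, OpenCV 4.12 (cv2) and the standard library are available. Lean on these libraries where they do the work, as an engineer would, in place of code of your own. Each camera call takes 0.05 s, during which the arm holds its last target. There are 200 camera calls.

## Task

The bread oven is hot, so keep the hand off it: take the oven hook from its rest, pass its hooked end through the ring on the oven's door and gently draw the door all the way down until it lies level, ready for loading. Then unhook and lay the hook back in both forks of its rest, the same way round as it lay, without shifting the things standing about.

Things in the scene. Friction and masses are not known exactly. Their poses are not given: they have to be found in the camera images.
- hook: Loose oven hook, 230 mm long, 0.11 to 0.18 kg. Origin: centre of its wooden handle, the place to grip; x along the shaft to the hooked end, z up as it lies flat. Handle 140 mm long (x -70 to 70), 20 x 20 mm square. A steel rod, 8 mm thick, runs on to x = 120, bends left (+y) and ends as a cross bar at x = 133 to 135, from y = 12 to the tip at y = 46; all in one level plane.
- hook_bar (a point): Middle of the hook's cross bar, at (134.5, 27, 0) mm in the hook's frame: the place that should sit in the ring. Axes as hook.
- hook_tip (a point): Free end of the hook's cross bar, an 11 mm ball, at (133, 46, 0) mm in the hook's frame. Axes as hook.
- rest: Fixed rest of the hook: dark wooden foot, 135 x 75 x 14 mm, two steel forks at x = -48 and 48 mm, each 6 mm thick, 58 mm wide at the top, with a slot 28 mm wide: floor 45 mm, flared mouth (about 42 mm wide) 75 mm above the worktop. Origin under the foot's centre; x along the hook's shaft to its hooked end, z up. Between the forks the handle is free to grip from above.
- rest_seat (a point): Where the centre of the hook's handle belongs when it lies in the rest: midway between the forks, 55 mm above the worktop. Axes as rest.
- oven: Fixed steel bench-top bread oven, 250 mm deep (its x), 270 wide (its y), 325 high; origin under the middle of its front, at worktop level, z up. The front looks along its own -x, towards the robot. Two knobs on the front, 70 mm high, below the door, stand out 24 mm.
- oven_door (a joint): Oven's drop-down door, rad: 0 shut (upright), 1.571 open (level, at its stop); starts at 0 to 0.15. Hinge line: along the oven's y through (-6, 0, 140) mm in its frame; the top swings to -x and down. 222 mm wide, 18 thick, top edge 144 mm from the hinge line. Stiff hinge (0.4 N m), stays where it is left; about 3 N at the ring moves it.
- ring (a point): Centre of the rigid brass ring on the door's front: inner diameter 34, wire 7 mm. Door shut: 46 mm in front of and 135 above the hinge line; it turns with the door. Its hole runs sideways, along the hinge line: the hook's bar enters from the right (-y) going +y, shaft level along the oven's x, and can stay level while the door turns. Axes: the oven's when shut, turning with the door.
- loaf_tin: Bystander: black loaf tin with dough, 96 x 145 x 62 mm, origin under its centre.
- mug: Bystander: white mug with green dots, 78 mm wide, 93 high, origin under its middle.
- coffee_tin: Bystander: black coffee tin, 102 mm wide, 142 high, origin under its centre.
- timer: Bystander: round white kitchen timer with a red knob, 70 mm wide, 41 high, origin under its centre.

How it is judged:
By the outcome, as a careful person would: the job done as asked, in the order asked, and still so for the second after the job is handed in, with the robot touching nothing.
It also fails if it takes over 51 s, if anything falls off the work surface, if the arm or the gripper's body presses on something with over 40 N, if the wrist force passes 120 N, or if a joint passes its speed limit or range.

## Working session

There is one attempt and no reset: what is moved stays moved. The work goes in short steps, Python scripts to look and compute and a tool call to move; the robot and the scene stay as the last step left them, time stands still between calls to the robot, and variables do not carry over. Pictures are saved under pics/ and viewed, at most 11 in all, crops included, and the job is handed in when it is done.

Besides the shell and the picture viewer there is one more tool, called after ">>>" as a command line: name --argument value ..., lists and objects as JSON in quotes. carry_out: Moves the arm, as the interface text tells. Its arguments: {"type":"object","properties":{"series":{"type":"array"}},"required":["series"]}

```bash
mkdir -p pics; cat > h.py <<'E'
from workcell import ctrl, camera, calibration, nets
import numpy as np, cv2
def pp(q,c):
    E=np.array(calibration(c)["extrinsics"]); r=nets.pinpoint(q,c)
    return [(round(d["score"],2),np.round((E@np.r_[d["centre"],1])[:3],0).tolist()) for d in r[:2]]
E
python3 - <<'E'
from h import *
for c in("scene","top"):
    im=camera(c); cv2.imwrite(f"pics/{c}0.png",im[:,:,::-1])
    for q in "hook hook_bar hook_tip rest rest_seat oven ring loaf_tin mug coffee_tin timer".split(): print(c,q,pp(q,c))
s=ctrl.read_state();print(s["time_s"],s["ee_pos"],s["orientation"],s["finger_gap"],s["wrist_force"])
E
```

```text
scene hook [(0.57, [436.0, -105.0, 57.0]), (0.38, [545.0, -486.0, -0.0])]
scene hook_bar [(0.74, [576.0, -89.0, 51.0])]
scene hook_tip [(0.77, [572.0, -73.0, 56.0])]
scene rest [(0.76, [434.0, -109.0, -0.0])]
scene rest_seat [(0.73, [438.0, -108.0, 55.0])]
scene oven [(0.71, [614.0, 355.0, 1.0])]
scene ring [(0.87, [546.0, 339.0, 268.0])]
scene loaf_tin [(0.77, [467.0, 57.0, -4.0])]
scene mug [(0.74, [595.0, -347.0, -2.0])]
scene coffee_tin [(0.79, [544.0, -486.0, -3.0]), (0.27, [435.0, -111.0, 1.0])]
scene timer [(0.63, [606.0, 49.0, 3.0])]
top hook [(0.72, [436.0, -112.0, 54.0])]
top hook_bar [(0.58, [573.0, -90.0, 54.0])]
top hook_tip [(0.63, [571.0, -70.0, 58.0])]
top rest [(0.82, [442.0, -108.0, 4.0]), (0.33, [540.0, -483.0, 2.0])]
top rest_seat [(0.73, [437.0, -111.0, 53.0])]
top oven [(0.62, [609.0, 351.0, -1.0])]
top ring [(0.98, [549.0, 335.0, 269.0]), (0.65, [436.0, -113.0, 57.0])]
top loaf_tin [(0.81, [461.0, 51.0, 1.0])]
top mug [(0.75, [592.0, -352.0, -2.0]), (0.34, [435.0, -115.0, 55.0])]
top coffee_tin [(0.72, [541.0, -483.0, 1.0]), (0.26, [572.0, -70.0, 57.0])]
top timer [(0.81, [607.0, 49.0, -3.0])]
1.2 [170.74803882 601.19694118 244.66815971] [-3.14156727e+00  4.06071380e-06  2.86482459e+00] 87.95618299337774 [0.07815378 0.93786322 0.20803198]
```

View pics/scene0.png

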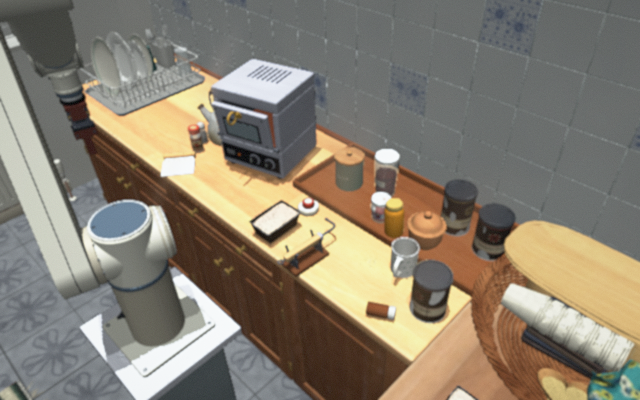

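View pics/top0.png

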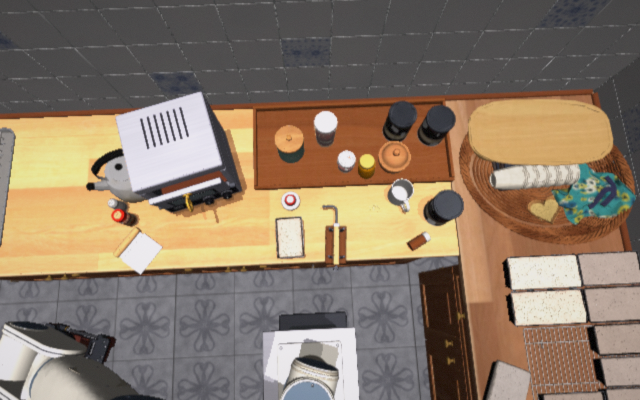

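The scene shows the hook in its rest at about (310,245) and the oven, yawed, at (260,120). In the top view the hook lies at (335,235), the oven top is at (175,150), and the ring is at (187,208) with the door slightly ajar. Next I'll measure the oven's yaw.

```bash
python3 - <<'E'
import cv2
im=cv2.imread("pics/top0.png")[85:225,100:260]
cv2.imwrite("pics/c1.png",cv2.resize(im,None,fx=4,fy=4,interpolation=cv2.INTER_CUBIC))
E
```

```text
(no output)
```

View pics/c1.png

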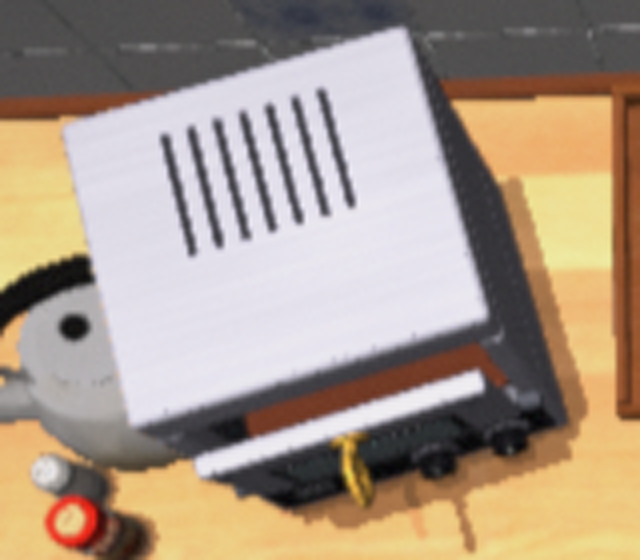

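The crop shows the oven's top corners at (65,130), (407,28), (490,320) and (135,425). The door is ajar, with the ring at (355,470).

```bash
cat >> h.py <<'E'
def ray(c,u,v,z):
    k=calibration(c);E=np.array(k["extrinsics"]);d=E[:3,:3]@[(u-k["cx"])/k["fx"],(v-k["cy"])/k["fy"],1]
    return E[:3,3]+d*(z-E[2,3])/d[2]
E
python3 - <<'E'
from h import *
P=np.array([ray("top",100+u/4,85+v/4,325)[:2] for u,v in[(65,130),(407,28),(490,320),(135,425)]])
print(P.round(0))
bl,br,fr,fl=P
for v in(bl-br,fl-fr): print(np.hypot(*v),np.arctan2(-v[0],v[1]))
for v in(bl-fl,br-fr): print(np.hypot(*v),np.arctan2(v[1],v[0]))
print((fl+fr)/2)
# hook: shaft line mask
m=nets.cut_out("hook","top")[0]; print(m["score"])
ys,xs=np.nonzero(m["pixels"]); 
for y in range(ys.min(),ys.max()+1,4):
    x=xs[ys==y]; print(y,x.min(),x.max(),ray("top",x.mean(),y,55)[:2].round(0))
E
```

```text
[[809. 541.]
 [881. 287.]
 [645. 222.]
 [578. 475.]]
264.14490878949636 0.27688693892049376
262.44538006136656 0.26025927348149247
240.3986492167259 0.2756216614276429
244.77061067353864 0.26855259365577716
[611.69080322 348.48543896]
0.52
217 336 336 [ 528. -114.]
221 334 338 [ 514. -113.]
225 334 339 [ 499. -114.]
229 334 338 [ 485. -112.]
233 334 338 [ 471. -111.]
237 334 338 [ 457. -110.]
241 333 338 [ 443. -108.]
245 333 338 [ 430. -107.]
249 333 338 [ 416. -106.]
253 334 338 [ 402. -107.]
257 334 338 [ 388. -106.]
261 334 337 [ 374. -104.]
```

>>> carry_out --series '[{"turn": -1,"tx": 0,"ty": 0,"tz": 0,"hand": 1},{"turn": -1,"tx": 0,"ty": 0,"tz": 0,"hand": 1},{"turn": -1,"tx": 0,"ty": 0,"tz": 0,"hand": 1},{"tx": -0.6,"ty": -0.96,"tz": 0,"turn": 0,"hand": 1},{"tx": -0.6,"ty": -0.96,"tz": 0,"turn": 0,"hand": 1},{"tx": -0.6,"ty": -0.96,"tz": 0,"turn": 0,"hand": 1},{"tx": -0.6,"ty": -0.96,"tz": 0,"turn": 0,"hand": 1},{"tx": -0.6,"ty": -0.96,"tz": 0,"turn": 0,"hand": 1},{"tx": -0.6,"ty": -0.96,"tz": 0,"turn": 0,"hand": 1},{"tx": -0.6,"ty": -0.96,"tz": 0,"turn": 0,"hand": 1},{"tx": -0.6,"ty": -0.96,"tz": 0,"turn": 0,"hand": 1},{"tx": -0.6,"ty": -0.96,"tz": 0,"turn": 0,"hand": 1},{"tx": -0.6,"ty": -0.96,"tz": 0,"turn": 0,"hand": 1},{"tx": -0.6,"ty": -0.96,"tz": 0,"turn": 0,"hand": 1},{"tx": -0.6,"ty": -0.96,"tz": 0,"turn": 0,"hand": 1},{"tx": -0.26,"ty": -0.96,"tz": 0,"turn": 0,"hand": 1},{"tx": -0.26,"ty": -0.96,"tz": 0,"turn": 0,"hand": 1},{"tx": -0.26,"ty": -0.96,"tz": 0,"turn": 0,"hand": 1},{"tx": -0.26,"ty": -0.96,"tz": 0,"turn": 0,"hand": 1},{"tx": -0.26,"ty": -0.96,"tz": 0,"turn": 0,"hand": 1}]'

```text
time_s: 2.92
ee_pos: [392.4, 94.1, 244.9]
orientation: [3.141, 0.001, 3.074]
wrist_force: [0.1, -0.4, 0.5]
finger_gap: 88.2
finger_force: 0.0
```

>>> carry_out --series '[{"tx": -0.26,"ty": -0.96,"tz": 0,"turn": 0,"hand": 1},{"tx": -0.26,"ty": -0.96,"tz": 0,"turn": 0,"hand": 1},{"tx": -0.26,"ty": -0.96,"tz": 0,"turn": 0,"hand": 1},{"tx": -0.26,"ty": -0.96,"tz": 0,"turn": 0,"hand": 1},{"tx": -0.26,"ty": -0.96,"tz": 0,"turn": 0,"hand": 1},{"tx": -0.26,"ty": -0.96,"tz": 0,"turn": 0,"hand": 1},{"tx": -0.26,"ty": -0.96,"tz": 0,"turn": 0,"hand": 1},{"tx": 0,"ty": 0,"tz": 0,"turn": 0,"hand": 1},{"tx": 0,"ty": 0,"tz": 0,"turn": 0,"hand": 1}]'

```text
time_s: 3.67
ee_pos: [433.2, -110.4, 244.7]
orientation: [3.142, 0.0, 3.071]
wrist_force: [-0.8, -0.7, -0.5]
finger_gap: 87.8
finger_force: 0.0
```

```bash
python3 - <<'E'
from h import *
s=ctrl.read_state();print(s["time_s"],s["ee_pos"],s["orientation"],s["qpos"])
im=camera("wrist"); cv2.imwrite("pics/w1.png",im[:,:,::-1])
for q in "hook hook_bar hook_tip rest rest_seat".split(): print(q,pp(q,"wrist"))
m=nets.cut_out("hook","wrist")[0]; print(m["score"])
ys,xs=np.nonzero(m["pixels"])
W=np.array([ray("wrist",x,y,60)[:2] for x,y in zip(xs[::7],ys[::7])])
o=np.array([436,-109]); 
W=W[(W[:,0]<510)&(abs(W[:,1]+109)<25)]
print(np.polyfit(W[:,0],W[:,1],1),W.min(0),W.max(0),W.mean(0))
E
```

```text
3.6667 [ 433.23573968 -110.40575074  244.68339081] [3.14151872e+00 1.01624865e-04 3.07118606e+00] [-2.76208758e-01  1.58538119e-01  2.00764541e+00  1.12507306e-04
  9.75324751e-01 -1.77666160e+00]
hook [(0.68, [434.0, -107.0, 54.0])]
hook_bar []
hook_tip []
rest [(0.81, [440.0, -103.0, -3.0])]
rest_seat [(0.76, [441.0, -105.0, 57.0]), (0.44, [469.0, 57.0, -5.0])]
0.6
[-6.48922060e-02 -7.72061432e+01] [ 340.83613795 -120.05176291] [509.77455429 -90.55457515] [ 425.60455538 -104.82456165]
```

View pics/w1.png

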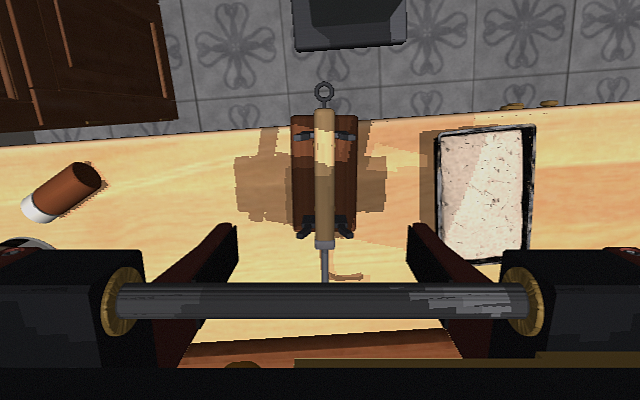

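The wrist view shows the hook handle from (324,110) to (325,245), lying between the forks and midway between the fingers. It's safe to descend and grip.

>>> carry_out --series '[{"tx": -0.09,"ty": 0.12,"tz": 0.9,"turn": 0,"hand": 1},{"tx": 0,"ty": 0,"tz": 0.9,"turn": 0,"hand": 1},{"tx": 0,"ty": 0,"tz": 0.9,"turn": 0,"hand": 1},{"tx": 0,"ty": 0,"tz": 0.9,"turn": 0,"hand": 1},{"tx": 0,"ty": 0,"tz": 0.9,"turn": 0,"hand": 1},{"tx": 0,"ty": 0,"tz": 0.9,"turn": 0,"hand": 1},{"tx": 0,"ty": 0,"tz": 0.5,"turn": 0,"hand": 1},{"tx": 0,"ty": 0,"tz": 0.33,"turn": 0,"hand": 1},{"tx": 0,"ty": 0,"tz": 0,"turn": 0,"hand": 1},{"tx": 0,"ty": 0,"tz": 0,"turn": 0,"hand": -1},{"tx": 0,"ty": 0,"tz": 0,"turn": 0,"hand": -1},{"tx": 0,"ty": 0,"tz": 0,"turn": 0,"hand": -1},{"tx": 0,"ty": 0,"tz": 0,"turn": 0,"hand": -1},{"tx": 0,"ty": 0,"tz": 0,"turn": 0,"hand": -1},{"tx": 0,"ty": 0,"tz": 0,"turn": 0,"hand": -1},{"tx": 0,"ty": 0,"tz": 0,"turn": 0,"hand": -1},{"tx": 0,"ty": 0,"tz": 0,"turn": 0,"hand": -1},{"tx": 0,"ty": 0,"tz": 0,"turn": 0,"hand": -1}]'

```text
time_s: 5.52
ee_pos: [436.1, -105.9, 57.8]
orientation: [-3.142, 0.0, 3.074]
wrist_force: [0.2, -0.6, -0.0]
finger_gap: 31.2
finger_force: 0.0
```

>>> carry_out --series '[{"tx": 0,"ty": 0,"tz": 0,"turn": 0,"hand": -1},{"tx": 0,"ty": 0,"tz": 0,"turn": 0,"hand": -1},{"tx": 0,"ty": 0,"tz": 0,"turn": 0,"hand": -1},{"tx": 0,"ty": 0,"tz": 0,"turn": 0,"hand": -1},{"tx": 0,"ty": 0,"tz": 0,"turn": 0,"hand": -1},{"tx": 0,"ty": 0,"tz": 0,"turn": 0,"hand": -1}]'

```text
time_s: 6.02
ee_pos: [436.1, -105.9, 57.8]
orientation: [-3.142, 0.0, 3.074]
wrist_force: [0.1, -1.5, -0.1]
finger_gap: 19.8
finger_force: 30.0
```

>>> carry_out --series '[{"tx": 0,"ty": 0,"tz": -0.3,"turn": 0,"hand": -1},{"tx": 0,"ty": 0,"tz": -0.8,"turn": 0,"hand": -1},{"tx": 0,"ty": 0,"tz": -1,"turn": 0,"hand": -1},{"tx": 0,"ty": 0,"tz": -1,"turn": 0,"hand": -1},{"tx": 0,"ty": 0,"tz": -1,"turn": 0,"hand": -1},{"tx": 0,"ty": 0,"tz": -1,"turn": 0,"hand": -1},{"tx": 0,"ty": 0,"tz": -1,"turn": 0,"hand": -1},{"tx": 0,"ty": 0,"tz": -1,"turn": 0,"hand": -1},{"tx": 0,"ty": 0,"tz": 0,"turn": -0.97,"hand": -1},{"tx": 0,"ty": 0,"tz": 0,"turn": -0.97,"hand": -1},{"tx": 0,"ty": 0,"tz": 0,"turn": -0.97,"hand": -1},{"tx": 0,"ty": 0,"tz": 0,"turn": -0.97,"hand": -1},{"tx": 0,"ty": 0,"tz": 0,"turn": -0.97,"hand": -1}]'

```text
time_s: 7.1
ee_pos: [435.4, -105.6, 271.2]
orientation: [3.141, -0.0, -2.867]
wrist_force: [0.5, 1.0, -1.5]
finger_gap: 19.9
finger_force: 30.0
```

>>> carry_out --series '[{"tx": -0.25,"ty": 0.6,"tz": 0,"turn": 0,"hand": -1},{"tx": -0.25,"ty": 0.9,"tz": 0,"turn": 0,"hand": -1},{"tx": -0.25,"ty": 0.9,"tz": 0,"turn": 0,"hand": -1},{"tx": -0.25,"ty": 0.9,"tz": 0,"turn": 0,"hand": -1},{"tx": -0.25,"ty": 0.9,"tz": 0,"turn": 0,"hand": -1},{"tx": -0.25,"ty": 0.9,"tz": 0,"turn": 0,"hand": -1},{"tx": -0.25,"ty": 0.9,"tz": 0,"turn": 0,"hand": -1},{"tx": -0.25,"ty": 0.9,"tz": 0,"turn": 0,"hand": -1},{"tx": -0.25,"ty": 0.9,"tz": 0,"turn": 0,"hand": -1},{"tx": -0.25,"ty": 0.9,"tz": 0,"turn": 0,"hand": -1},{"tx": -0.25,"ty": 0.9,"tz": 0,"turn": 0,"hand": -1},{"tx": -0.25,"ty": 0.6,"tz": 0,"turn": 0,"hand": -1},{"tx": 0,"ty": 0,"tz": 0,"turn": 0,"hand": -1},{"tx": 0,"ty": 0,"tz": 0,"turn": 0,"hand": -1},{"tx": 0,"ty": 0,"tz": 0,"turn": 0,"hand": -1}]'

```text
time_s: 8.35
ee_pos: [440.2, 212.4, 270.7]
orientation: [-3.141, -0.001, -2.87]
wrist_force: [-0.1, -0.8, -1.7]
finger_gap: 20.0
finger_force: 30.0
```

```bash
cat > look.py <<'E'
from h import *
import sys
s=ctrl.read_state();print(s["time_s"],s["ee_pos"],s["orientation"],s["wrist_force"],s["finger_gap"])
t=sys.argv[1]
for c in("scene","top","wrist"):
    im=camera(c); cv2.imwrite(f"pics/{c}{t}.png",im[:,:,::-1])
    for q in "hook hook_bar hook_tip ring".split(): print(c,q,pp(q,c))
a=cv2.imread(f"pics/scene{t}.png")[60:185,190:350];b=cv2.imread(f"pics/top{t}.png")[130:255,150:310]
cv2.imwrite(f"pics/m{t}.png",np.hstack([cv2.resize(x,(400,312),interpolation=cv2.INTER_CUBIC) for x in(a,b)]))
E
python3 look.py 2
```

```text
8.35 [440.15138168 212.39001374 270.7304752 ] [-3.14116068e+00 -1.00775369e-03 -2.87001494e+00] [-0.10721043 -0.81181047 -1.73546129] 19.951000057540394
scene hook [(0.57, [440.0, 214.0, 274.0])]
scene hook_bar []
scene hook_tip []
scene ring [(0.57, [550.0, 337.0, 267.0])]
top hook []
top hook_bar []
top hook_tip []
top ring []
wrist hook [(0.68, [440.0, 216.0, 272.0])]
wrist hook_bar []
wrist hook_tip []
wrist ring []
```

View pics/m2.png

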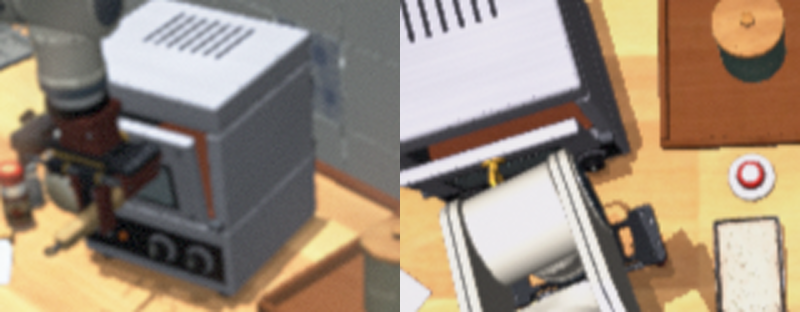

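>>> carry_out --series '[{"tx": -0.1,"ty": 0.4,"tz": 0,"turn": 0,"hand": -1},{"tx": 0,"ty": 0.4,"tz": 0,"turn": 0,"hand": -1},{"tx": 0,"ty": 0.3,"tz": 0,"turn": 0,"hand": -1},{"tx": 0,"ty": 0.2,"tz": 0,"turn": 0,"hand": -1},{"tx": 0,"ty": 0.1,"tz": 0,"turn": 0,"hand": -1},{"tx": 0,"ty": 0.1,"tz": 0,"turn": 0,"hand": -1},{"tx": 0,"ty": 0,"tz": 0,"turn": 0,"hand": -1}]'

```text
time_s: 9.68
ee_pos: [431.4, 257.8, 270.7]
orientation: [-3.142, -0.0, -2.87]
wrist_force: [-0.6, -0.9, -1.2]
finger_gap: 19.5
finger_force: 30.0
```

>>> carry_out --series '[{"tx": 0,"ty": 0.15,"tz": 0,"turn": 0,"hand": -1},{"tx": 0,"ty": 0.15,"tz": 0,"turn": 0,"hand": -1},{"tx": 0,"ty": 0.15,"tz": 0,"turn": 0,"hand": -1},{"tx": 0,"ty": 0.15,"tz": 0,"turn": 0,"hand": -1},{"tx": 0,"ty": 0,"tz": 0,"turn": 0,"hand": -1}]'

```text
time_s: 10.1
ee_pos: [426.7, 275.3, 270.8]
orientation: [3.141, 0.0, -2.87]
wrist_force: [0.4, -0.2, -1.8]
finger_gap: 19.9
finger_force: 30.0
```

```bash
python3 look.py 3
```

```text
10.1 [426.71926594 275.25892666 270.81261532] [ 3.14135319e+00  1.79712874e-04 -2.86998873e+00] [ 0.35528111 -0.17421955 -1.8176665 ] 19.91336862813834
scene hook [(0.54, [425.0, 275.0, 271.0])]
scene hook_bar []
scene hook_tip []
scene ring [(0.59, [547.0, 335.0, 269.0])]
top hook []
top hook_bar [(0.5, [551.0, 338.0, 267.0]), (0.27, [608.0, 49.0, -2.0])]
top hook_tip []
top ring [(0.94, [548.0, 335.0, 267.0])]
wrist hook [(0.83, [426.0, 275.0, 268.0])]
wrist hook_bar []
wrist hook_tip []
wrist ring []
```

View pics/wrist3.png

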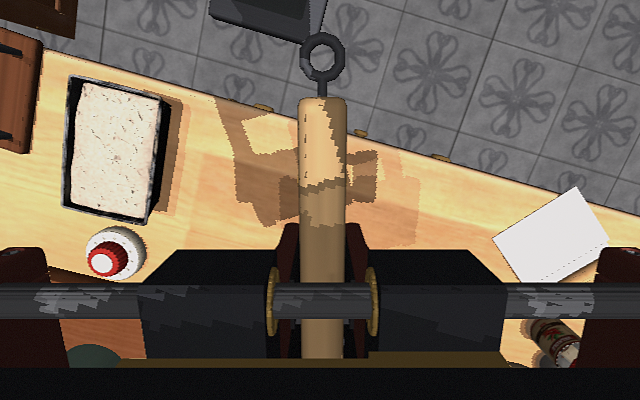

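The hook is held straight with no contact force, and the nets put the bar inside the ring. The wrist view shows the handle centred in the jaws at (322,250). Next are the arc steps.

```bash
python3 - <<'E'
import numpy as np
t=np.arange(.1,1.72,.1);f=6+46*np.cos(t)+135*np.sin(t);h=140+135*np.cos(t)-46*np.sin(t)
for a,b,c in zip(t[1:],np.diff(f)/30,-np.diff(h)/30):print(a.round(2),b.round(3),c.round(3))
E
```

```text
0.2 0.422 0.219
0.3 0.398 0.26
0.4 0.37 0.298
0.5 0.338 0.334
0.6 0.303 0.366
0.7 0.265 0.394
0.8 0.225 0.419
0.9 0.182 0.439
1.0 0.137 0.455
1.1 0.091 0.466
1.2 0.044 0.473
1.3 -0.004 0.475
1.4 -0.051 0.472
1.5 -0.098 0.465
1.6 -0.144 0.453
1.7 -0.188 0.436
```

>>> carry_out --series '[{"tx": 0.21,"ty": 0,"tz": 0.11,"turn": 0,"hand": -1},{"tx": 0.21,"ty": 0,"tz": 0.11,"turn": 0,"hand": -1},{"tx": 0.2,"ty": 0,"tz": 0.13,"turn": 0,"hand": -1},{"tx": 0.2,"ty": 0,"tz": 0.13,"turn": 0,"hand": -1},{"tx": 0.185,"ty": 0,"tz": 0.15,"turn": 0,"hand": -1},{"tx": 0.185,"ty": 0,"tz": 0.15,"turn": 0,"hand": -1},{"tx": 0.17,"ty": 0,"tz": 0.165,"turn": 0,"hand": -1},{"tx": 0.17,"ty": 0,"tz": 0.165,"turn": 0,"hand": -1},{"tx": 0,"ty": 0,"tz": 0,"turn": 0,"hand": -1}]'

```text
time_s: 11.6
ee_pos: [380.8, 261.5, 236.3]
orientation: [-3.141, -0.003, -2.87]
wrist_force: [-0.2, -0.0, -1.9]
finger_gap: 19.8
finger_force: 30.0
```

```bash
python3 look.py 4
```

```text
11.6 [380.81837777 261.50626593 236.25005985] [-3.14087558e+00 -2.92517136e-03 -2.87007008e+00] [-0.17771852 -0.01102757 -1.91014412] 19.796291957841035
scene hook [(0.59, [380.0, 261.0, 237.0])]
scene hook_bar []
scene hook_tip []
scene ring [(0.83, [513.0, 327.0, 241.0])]
top hook [(0.73, [438.0, -106.0, 6.0])]
top hook_bar [(0.62, [505.0, 325.0, 232.0]), (0.46, [440.0, -109.0, 53.0])]
top hook_tip []
top ring [(0.71, [514.0, 326.0, 244.0])]
wrist hook [(0.8, [382.0, 262.0, 234.0])]
wrist hook_bar []
wrist hook_tip [(0.31, [379.0, 264.0, 238.0])]
wrist ring []
```

View pics/m4.png

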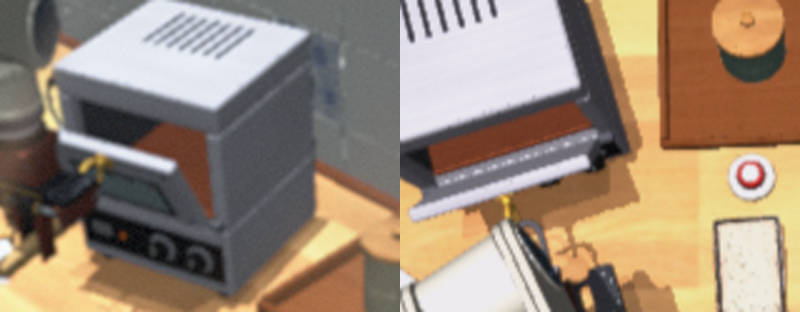

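The door is following: it is about 0.4 rad open, with the ring at (100,160) in the left half. I'll carry on along the arc.

>>> carry_out --series '[{"tx": 0.15,"ty": 0,"tz": 0.185,"turn": 0,"hand": -1},{"tx": 0.15,"ty": 0,"tz": 0.185,"turn": 0,"hand": -1},{"tx": 0.13,"ty": 0,"tz": 0.2,"turn": 0,"hand": -1},{"tx": 0.13,"ty": 0,"tz": 0.2,"turn": 0,"hand": -1},{"tx": 0.11,"ty": 0,"tz": 0.21,"turn": 0,"hand": -1},{"tx": 0.11,"ty": 0,"tz": 0.21,"turn": 0,"hand": -1},{"tx": 0.09,"ty": 0,"tz": 0.22,"turn": 0,"hand": -1},{"tx": 0.09,"ty": 0,"tz": 0.22,"turn": 0,"hand": -1},{"tx": 0.07,"ty": 0,"tz": 0.23,"turn": 0,"hand": -1},{"tx": 0.07,"ty": 0,"tz": 0.23,"turn": 0,"hand": -1},{"tx": 0.045,"ty": 0,"tz": 0.235,"turn": 0,"hand": -1},{"tx": 0.045,"ty": 0,"tz": 0.235,"turn": 0,"hand": -1},{"tx": 0,"ty": 0,"tz": 0,"turn": 0,"hand": -1}]'

```text
time_s: 13.43
ee_pos: [347.0, 252.0, 159.2]
orientation: [-3.141, -0.003, -2.87]
wrist_force: [0.3, -1.1, -1.7]
finger_gap: 19.7
finger_force: 30.0
```

```bash
python3 look.py 5
```

```text
13.4333 [347.03203824 252.00804735 159.17718242] [-3.14062260e+00 -3.01584471e-03 -2.87033151e+00] [ 0.31943068 -1.13617688 -1.68157428] 19.74372518331005
scene hook [(0.72, [348.0, 254.0, 161.0])]
scene hook_bar []
scene hook_tip [(0.73, [465.0, 54.0, -3.0])]
scene ring [(0.98, [473.0, 318.0, 165.0])]
top hook []
top hook_bar [(0.57, [473.0, 313.0, 156.0])]
top hook_tip [(0.64, [594.0, -350.0, 2.0]), (0.55, [465.0, 333.0, 159.0])]
top ring [(0.76, [472.0, 314.0, 168.0])]
wrist hook [(0.81, [348.0, 255.0, 157.0])]
wrist hook_bar []
wrist hook_tip []
wrist ring []
```

>>> carry_out --series '[{"tx": 0.02,"ty": 0,"tz": 0.235,"turn": 0,"hand": -1},{"tx": 0.02,"ty": 0,"tz": 0.235,"turn": 0,"hand": -1},{"tx": 0,"ty": 0,"tz": 0.24,"turn": 0,"hand": -1},{"tx": 0,"ty": 0,"tz": 0.24,"turn": 0,"hand": -1},{"tx": -0.025,"ty": 0,"tz": 0.235,"turn": 0,"hand": -1},{"tx": -0.025,"ty": 0,"tz": 0.235,"turn": 0,"hand": -1},{"tx": -0.05,"ty": 0,"tz": 0.23,"turn": 0,"hand": -1},{"tx": -0.05,"ty": 0,"tz": 0.23,"turn": 0,"hand": -1},{"tx": -0.07,"ty": 0,"tz": 0.22,"turn": 0,"hand": -1},{"tx": -0.04,"ty": 0,"tz": 0.12,"turn": 0,"hand": -1},{"tx": -0.04,"ty": 0,"tz": 0.12,"turn": 0,"hand": -1},{"tx": 0,"ty": 0,"tz": 0,"turn": 0,"hand": -1}]'

```text
time_s: 15.18
ee_pos: [355.6, 254.6, 89.8]
orientation: [-3.141, -0.001, -2.87]
wrist_force: [0.3, 0.0, -1.1]
finger_gap: 19.9
finger_force: 30.0
```

```bash
python3 look.py 6
```

```text
15.1833 [355.59725879 254.62514765  89.7878654 ] [-3.14121262e+00 -1.10717352e-03 -2.87040517e+00] [ 0.25087449  0.03858249 -1.14888952] 19.89488244277876
scene hook [(0.48, [356.0, 255.0, 92.0]), (0.31, [468.0, 54.0, -1.0])]
scene hook_bar []
scene hook_tip []
scene ring [(0.76, [477.0, 316.0, 97.0])]
top hook []
top hook_bar [(0.42, [479.0, 314.0, 86.0])]
top hook_tip [(0.55, [471.0, 333.0, 91.0])]
top ring [(0.67, [480.0, 316.0, 100.0])]
wrist hook [(0.9, [351.0, 255.0, 92.0])]
wrist hook_bar []
wrist hook_tip []
wrist ring []
```

View pics/m6.png

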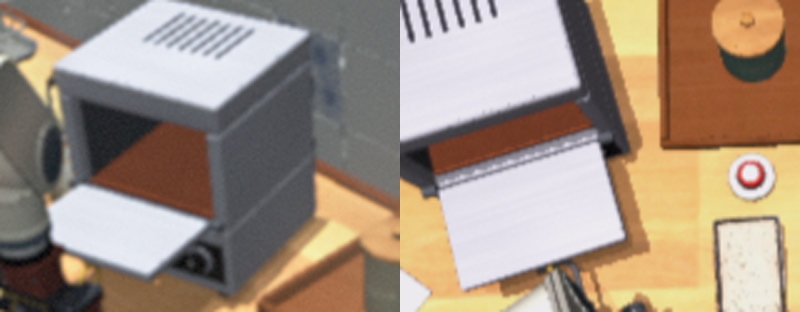

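The door is nearly level (top face at (540,210) in the right half). I'll press gently until it reaches the stop.

>>> carry_out --series '[{"tx": -0.02,"ty": 0,"tz": 0.08,"turn": 0,"hand": -1},{"tx": -0.02,"ty": 0,"tz": 0.08,"turn": 0,"hand": -1}]'

```text
time_s: 16.1
ee_pos: [357.2, 255.4, 85.7]
orientation: [3.141, 0.001, -2.87]
wrist_force: [0.5, -0.5, -0.7]
finger_gap: 19.7
finger_force: 30.0
```

>>> carry_out --series '[{"tx": 0,"ty": 0,"tz": 0.06,"turn": 0,"hand": -1},{"tx": 0,"ty": 0,"tz": 0.06,"turn": 0,"hand": -1}]'

```text
time_s: 16.27
ee_pos: [357.0, 255.2, 81.9]
orientation: [3.141, 0.0, -2.87]
wrist_force: [-1.2, -0.7, 2.3]
finger_gap: 19.6
finger_force: 30.0
```

>>> carry_out --series '[{"tx": 0,"ty": 0,"tz": 0.05,"turn": 0,"hand": -1},{"tx": 0,"ty": 0,"tz": 0.05,"turn": 0,"hand": -1}]'

```text
time_s: 16.43
ee_pos: [356.9, 255.2, 79.0]
orientation: [3.142, 0.0, -2.87]
wrist_force: [-1.4, -0.9, 1.4]
finger_gap: 19.9
finger_force: 30.0
```

>>> carry_out --series '[{"tx": 0,"ty": 0,"tz": 0.05,"turn": 0,"hand": -1},{"tx": 0,"ty": 0,"tz": 0.05,"turn": 0,"hand": -1}]'

```text
time_s: 16.6
ee_pos: [356.9, 255.1, 76.0]
orientation: [-3.142, 0.0, -2.87]
wrist_force: [-1.3, 0.1, 0.8]
finger_gap: 19.8
finger_force: 30.0
```

```bash
python3 look.py 7; python3 - <<'E'
import cv2
a=cv2.imread("pics/scene7.png")[95:185,200:310]
cv2.imwrite("pics/c7.png",cv2.resize(a,None,fx=6,fy=6,interpolation=cv2.INTER_CUBIC))
E
```

```text
16.6 [356.86544784 255.10743578  75.960066  ] [-3.14157890e+00  1.74990206e-05 -2.87032985e+00] [-1.30934791  0.13008491  0.79711193] 19.778798927970435
scene hook [(0.57, [355.0, 255.0, 76.0])]
scene hook_bar [(0.77, [481.0, 317.0, 79.0])]
scene hook_tip [(0.65, [474.0, 335.0, 82.0])]
scene ring [(0.62, [479.0, 320.0, 92.0])]
top hook []
top hook_bar [(0.63, [609.0, 51.0, -2.0]), (0.59, [482.0, 317.0, 82.0])]
top hook_tip [(0.42, [436.0, -106.0, 1.0]), (0.41, [470.0, 333.0, 84.0])]
top ring [(0.97, [478.0, 316.0, 93.0]), (0.58, [595.0, -354.0, 2.0])]
wrist hook [(0.63, [355.0, 254.0, 74.0])]
wrist hook_bar []
wrist hook_tip []
wrist ring []
```

View pics/c7.png

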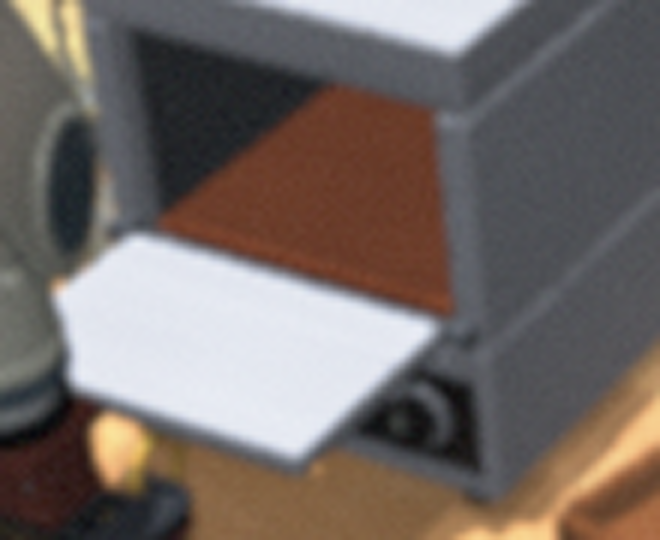

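The door looks level at (250,350) in the crop. I'll check its angle numerically by projecting the door's corners.

```bash
cat > ang.py <<'E'
from h import *
from scipy.optimize import least_squares
def proj(c,P):
    k=calibration(c);E=np.linalg.inv(np.array(k["extrinsics"]));q=E[:3,:3]@P+E[:3,3]
    return np.array([k["fx"]*q[0]/q[2]+k["cx"],k["fy"]*q[1]/q[2]+k["cy"]])
O=np.array([611,351,0.]);a=.27;u=np.array([np.cos(a),np.sin(a),0]);v=np.array([-u[1],u[0],0])
for th in(1.4,1.45,1.5,1.571):
    s,c=np.sin(th),np.cos(th)
    F=O-(6+144*s-9*c)*u+np.array([0,0,140+144*c+9*s])
    print(th,"scene R",proj("scene",F-111*v).round(1),"top R",proj("top",F-111*v).round(1),"top L",proj("top",F+111*v).round(1))
print("oven front top R scene",proj("scene",O-135*v+[0,0,325]))
E
python3 ang.py; python3 - <<'E'
import cv2
# subpixel corners near guesses
for f,p in(("scene7",(250,171)),("top7",(249,227)),("top7",(175,246))):
    g=cv2.cvtColor(cv2.imread(f"pics/{f}.png"),cv2.COLOR_BGR2GRAY)
    import numpy as np
    print(f,cv2.cornerSubPix(g,np.array([[p]],np.float32),(4,4),(-1,-1),(3,50,.01)).ravel())
E
```

```text
1.4 scene R [248.5 163.6] top R [238.6 223.2] top L [171.  244.6]
1.45 scene R [248.5 165.6] top R [239.2 224. ] top L [171.9 245.3]
1.5 scene R [248.6 167.6] top R [239.7 224.7] top L [172.8 245.9]
1.571 scene R [248.8 170.3] top R [240.4 225.5] top L [174.  246.6]
oven front top R scene [275.72667783 103.45200794]
scene7 [249.19023 171.09105]
top7 [249.8207  229.67436]
top7 [175.16026 246.53316]
```

The corner projections match an angle of 1.57 rad, so the door is at its stop. To unhook, I'll raise the bar to the ring's centre and withdraw sideways.

>>> carry_out --series '[{"tx": 0,"ty": 0,"tz": -0.1,"turn": 0,"hand": -1},{"tx": 0,"ty": 0,"tz": -0.1,"turn": 0,"hand": -1},{"tx": 0,"ty": 0,"tz": -0.1,"turn": 0,"hand": -1},{"tx": 0,"ty": 0,"tz": -0.1,"turn": 0,"hand": -1},{"tx": 0,"ty": 0,"tz": 0,"turn": 0,"hand": -1}]'

```text
time_s: 17.77
ee_pos: [357.2, 255.3, 88.7]
orientation: [3.141, 0.001, -2.87]
wrist_force: [0.8, 1.5, -1.5]
finger_gap: 19.7
finger_force: 30.0
```

>>> carry_out --series '[{"tx": 0,"ty": -0.15,"tz": 0,"turn": 0,"hand": -1},{"tx": 0,"ty": -0.15,"tz": 0,"turn": 0,"hand": -1},{"tx": 0,"ty": -0.15,"tz": 0,"turn": 0,"hand": -1},{"tx": 0,"ty": 0,"tz": 0,"turn": 0,"hand": -1}]'

```text
time_s: 18.1
ee_pos: [360.4, 241.1, 87.9]
orientation: [-3.141, -0.001, -2.871]
wrist_force: [-0.5, -0.7, -2.2]
finger_gap: 20.0
finger_force: 30.0
```

```bash
python3 look.py 8; python3 - <<'E'
import cv2,numpy as np
g=cv2.imread("pics/scene8.png",0);print(cv2.cornerSubPix(g,np.array([[(250,171)]],np.float32),(4,4),(-1,-1),(3,50,.01)).ravel())
E
```

```text
18.1 [360.40307352 241.14272035  87.90863048] [-3.14124667e+00 -7.33786538e-04 -2.87102566e+00] [-0.5147765  -0.72464288 -2.18019705] 20.027654101651432
scene hook [(0.73, [360.0, 244.0, 89.0])]
scene hook_bar []
scene hook_tip [(0.59, [476.0, 320.0, 92.0])]
scene ring [(0.45, [359.0, 245.0, 87.0])]
top hook []
top hook_bar [(0.49, [482.0, 304.0, 91.0])]
top hook_tip []
top ring [(0.58, [483.0, 316.0, 94.0])]
wrist hook [(0.77, [356.0, 241.0, 87.0])]
wrist hook_bar []
wrist hook_tip []
wrist ring []
[249.05925 171.11452]
```

>>> carry_out --series '[{"tx": 0,"ty": -0.2,"tz": 0,"turn": 0,"hand": -1},{"tx": 0,"ty": -0.2,"tz": 0,"turn": 0,"hand": -1},{"tx": 0,"ty": -0.2,"tz": 0,"turn": 0,"hand": -1},{"tx": 0,"ty": -0.2,"tz": 0,"turn": 0,"hand": -1},{"tx": 0,"ty": -0.3,"tz": 0,"turn": 0,"hand": -1},{"tx": 0,"ty": -0.4,"tz": 0,"turn": 0,"hand": -1},{"tx": 0,"ty": -0.3,"tz": 0,"turn": 0,"hand": -1},{"tx": 0.4,"ty": 0,"tz": 0,"turn": 0,"hand": -1},{"tx": 0.5,"ty": 0,"tz": 0,"turn": 0,"hand": -1},{"tx": 0.3,"ty": 0,"tz": 0,"turn": 0,"hand": -1},{"tx": 0,"ty": 0,"tz": 0,"turn": 0,"hand": -1}]'

```text
time_s: 19.77
ee_pos: [337.4, 179.2, 87.8]
orientation: [-3.141, -0.003, -2.87]
wrist_force: [-0.0, -0.2, -2.0]
finger_gap: 19.7
finger_force: 30.0
```

```bash
python3 look.py 9;  python3 - <<'E'
import cv2,numpy as np
g=cv2.imread("pics/scene9.png",0);print(cv2.cornerSubPix(g,np.array([[(250,171)]],np.float32),(4,4),(-1,-1),(3,50,.01)).ravel())
E
```

```text
19.7667 [337.40744935 179.22248801  87.82692761] [-3.14104616 -0.00321362 -2.87036712] [-0.01610086 -0.22395993 -1.98439392] 19.673465746836534
scene hook [(0.78, [336.0, 181.0, 88.0]), (0.65, [438.0, -108.0, 53.0])]
scene hook_bar []
scene hook_tip [(0.82, [452.0, 259.0, 92.0]), (0.34, [614.0, 357.0, 2.0])]
scene ring [(0.94, [476.0, 315.0, 92.0]), (0.67, [439.0, -108.0, 54.0])]
top hook []
top hook_bar [(0.62, [461.0, 242.0, 92.0])]
top hook_tip [(0.59, [457.0, 260.0, 93.0])]
top ring [(0.78, [481.0, 313.0, 96.0])]
wrist hook [(0.85, [339.0, 184.0, 86.0])]
wrist hook_bar []
wrist hook_tip [(0.54, [339.0, 182.0, 87.0])]
wrist ring []
[249.15208 171.09607]
```

View pics/m9.png

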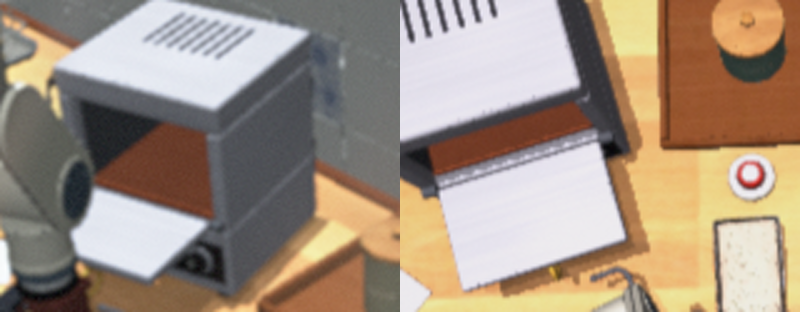

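Unhooked: the door is still level, the ring is at (557,270) and the free hook end at (605,275). Next I'll lift, turn and carry the hook back over the rest.

>>> carry_out --series '[{"tx": 0,"ty": 0,"tz": -0.6,"turn": 0,"hand": -1},{"tx": 0,"ty": 0,"tz": -0.9,"turn": 0,"hand": -1},{"tx": 0,"ty": 0,"tz": -0.9,"turn": 0,"hand": -1},{"tx": 0,"ty": 0,"tz": -0.67,"turn": 0,"hand": -1},{"tx": 0,"ty": 0,"tz": 0,"turn": 0.97,"hand": -1},{"tx": 0,"ty": 0,"tz": 0,"turn": 0.97,"hand": -1},{"tx": 0,"ty": 0,"tz": 0,"turn": 0.97,"hand": -1},{"tx": 0,"ty": 0,"tz": 0,"turn": 0.97,"hand": -1},{"tx": 0,"ty": 0,"tz": 0,"turn": 0.97,"hand": -1}]'

```text
time_s: 21.27
ee_pos: [340.1, 180.4, 180.2]
orientation: [3.142, 0.0, 3.071]
wrist_force: [-0.9, 0.2, -1.6]
finger_gap: 20.0
finger_force: 30.0
```

>>> carry_out --series '[{"tx": -0.2,"ty": -0.5,"tz": 0,"turn": 0,"hand": -1},{"tx": -0.37,"ty": -0.9,"tz": 0,"turn": 0,"hand": -1},{"tx": -0.37,"ty": -0.9,"tz": 0,"turn": 0,"hand": -1},{"tx": -0.37,"ty": -0.9,"tz": 0,"turn": 0,"hand": -1},{"tx": -0.37,"ty": -0.9,"tz": 0,"turn": 0,"hand": -1},{"tx": -0.37,"ty": -0.9,"tz": 0,"turn": 0,"hand": -1},{"tx": -0.37,"ty": -0.9,"tz": 0,"turn": 0,"hand": -1},{"tx": -0.37,"ty": -0.9,"tz": 0,"turn": 0,"hand": -1},{"tx": -0.37,"ty": -0.9,"tz": 0,"turn": 0,"hand": -1},{"tx": -0.37,"ty": -0.9,"tz": 0,"turn": 0,"hand": -1},{"tx": -0.37,"ty": -0.66,"tz": 0,"turn": 0,"hand": -1},{"tx": 0,"ty": 0,"tz": 0,"turn": 0,"hand": -1},{"tx": 0,"ty": 0,"tz": 0,"turn": 0,"hand": -1}]'

```text
time_s: 22.35
ee_pos: [438.3, -105.4, 180.0]
orientation: [3.141, -0.0, 3.072]
wrist_force: [-0.6, -0.2, -1.7]
finger_gap: 19.7
finger_force: 30.0
```

>>> carry_out --series '[{"tx": 0.07,"ty": -0.02,"tz": 0.3,"turn": 0,"hand": -1},{"tx": 0,"ty": 0,"tz": 0.6,"turn": 0,"hand": -1},{"tx": 0,"ty": 0,"tz": 0.6,"turn": 0,"hand": -1},{"tx": 0,"ty": 0,"tz": 0.6,"turn": 0,"hand": -1},{"tx": 0,"ty": 0,"tz": 0.6,"turn": 0,"hand": -1},{"tx": 0,"ty": 0,"tz": 0.4,"turn": 0,"hand": -1},{"tx": 0,"ty": 0,"tz": 0.3,"turn": 0,"hand": -1},{"tx": 0,"ty": 0,"tz": 0.2,"turn": 0,"hand": -1},{"tx": 0,"ty": 0,"tz": 0.2,"turn": 0,"hand": -1},{"tx": 0,"ty": 0,"tz": 0.1,"turn": 0,"hand": -1},{"tx": 0,"ty": 0,"tz": 0.06,"turn": 0,"hand": -1},{"tx": 0,"ty": 0,"tz": 0,"turn": 0,"hand": -1}]'

```text
time_s: 23.35
ee_pos: [436.2, -105.0, 61.4]
orientation: [3.142, 0.0, 3.074]
wrist_force: [-0.2, -0.0, -1.7]
finger_gap: 19.7
finger_force: 30.0
```

>>> carry_out --series '[{"tx": 0,"ty": 0,"tz": 0.1,"turn": 0,"hand": -1},{"tx": 0,"ty": 0,"tz": 0,"turn": 0,"hand": -1}]'

```text
time_s: 23.52
ee_pos: [437.0, -105.2, 58.8]
orientation: [-3.141, 0.002, 3.074]
wrist_force: [1.1, 0.5, 2.8]
finger_gap: 19.7
finger_force: 30.0
```

```bash
python3 look.py 10 | head -9
```

```text
23.5167 [ 436.99387522 -105.21878495   58.75799445] [-3.14140394e+00  1.73521550e-03  3.07392076e+00] [1.14901303 0.49673642 2.79495853] 19.726562008381126
scene hook [(0.78, [440.0, -101.0, 58.0])]
scene hook_bar [(0.58, [578.0, -88.0, 57.0])]
scene hook_tip [(0.71, [617.0, 357.0, 3.0])]
scene ring [(0.69, [478.0, 319.0, 91.0])]
top hook []
top hook_bar [(0.64, [609.0, 48.0, 1.0]), (0.43, [575.0, -88.0, 57.0])]
top hook_tip [(0.42, [573.0, -68.0, 61.0])]
top ring [(0.86, [480.0, 319.0, 96.0])]
```

>>> carry_out --series '[{"tx": 0,"ty": 0,"tz": 0.03,"turn": 0,"hand": -1},{"tx": 0,"ty": 0,"tz": 0,"turn": 0,"hand": -1},{"tx": 0,"ty": 0,"tz": 0,"turn": 0,"hand": -0.3},{"tx": 0,"ty": 0,"tz": 0,"turn": 0,"hand": 0},{"tx": 0,"ty": 0,"tz": 0,"turn": 0,"hand": 0.3},{"tx": 0,"ty": 0,"tz": 0,"turn": 0,"hand": 0.6},{"tx": 0,"ty": 0,"tz": 0,"turn": 0,"hand": 0.6},{"tx": 0,"ty": 0,"tz": 0,"turn": 0,"hand": 0.6},{"tx": 0,"ty": 0,"tz": 0,"turn": 0,"hand": 0.6},{"tx": 0,"ty": 0,"tz": 0,"turn": 0,"hand": 0.6},{"tx": 0,"ty": 0,"tz": 0,"turn": 0,"hand": 0.6},{"tx": 0,"ty": 0,"tz": 0,"turn": 0,"hand": 0.6}]'

```text
time_s: 25.27
ee_pos: [436.2, -105.1, 57.5]
orientation: [-3.142, 0.0, 3.074]
wrist_force: [-0.2, -1.1, 0.4]
finger_gap: 70.2
finger_force: 0.0
```

>>> carry_out --series '[{"tx": 0,"ty": 0,"tz": -0.3,"turn": 0,"hand": 0.6},{"tx": 0,"ty": 0,"tz": -0.6,"turn": 0,"hand": 0.6},{"tx": 0,"ty": 0,"tz": -0.8,"turn": 0,"hand": 0.6},{"tx": 0,"ty": 0,"tz": -0.8,"turn": 0,"hand": 0.6},{"tx": 0,"ty": 0,"tz": -0.8,"turn": 0,"hand": 0.6},{"tx": 0,"ty": 0,"tz": -0.8,"turn": 0,"hand": 0.6},{"tx": 0,"ty": 0,"tz": -0.8,"turn": 0,"hand": 0.6},{"tx": 0,"ty": 0,"tz": -0.8,"turn": 0,"hand": 0.6},{"tx": 0,"ty": 0,"tz": 0,"turn": 0,"hand": 0.6},{"tx": 0,"ty": 0,"tz": 0,"turn": 0,"hand": 0.6}]'

```text
time_s: 26.1
ee_pos: [436.8, -105.2, 230.1]
orientation: [-3.141, 0.004, 3.074]
wrist_force: [0.7, -0.1, -1.3]
finger_gap: 70.2
finger_force: 0.0
```

```bash
python3 - <<'E'
from h import *
s=ctrl.read_state();print(s["time_s"],s["ee_pos"],s["finger_gap"],s["wrist_force"])
I=[]
for c in("scene","wrist"):
    im=camera(c)[:,:,::-1].copy();cv2.imwrite(f"pics/{c}11.png",im);I.append(im)
    for q in "hook hook_bar hook_tip rest_seat ring loaf_tin mug coffee_tin timer".split(): print(c,q,pp(q,c))
print(cv2.cornerSubPix(cv2.imread("pics/scene11.png",0),np.array([[(250,171)]],np.float32),(4,4),(-1,-1),(3,50,.01)).ravel())
cv2.imwrite("pics/m11.png",np.hstack([cv2.resize(I[0][60:310,190:450],(400,385)),cv2.resize(I[1][60:300,200:450],(400,385))]))
E
```

```text
26.1 [ 436.80814643 -105.21868551  230.05008043] 70.20873077844091 [ 0.70988182 -0.14846439 -1.34635987]
scene hook [(0.57, [435.0, -103.0, 58.0]), (0.38, [480.0, 319.0, 89.0])]
scene hook_bar [(0.57, [574.0, -85.0, 55.0])]
scene hook_tip [(0.93, [573.0, -71.0, 56.0])]
scene rest_seat [(0.58, [439.0, -111.0, 56.0]), (0.32, [615.0, 359.0, 3.0])]
scene ring [(0.87, [477.0, 317.0, 93.0])]
scene loaf_tin [(0.66, [469.0, 58.0, -3.0])]
scene mug [(0.77, [596.0, -351.0, 1.0]), (0.52, [478.0, 315.0, 91.0])]
scene coffee_tin [(0.59, [540.0, -486.0, -2.0])]
scene timer [(0.44, [606.0, 50.0, 1.0])]
wrist hook [(0.74, [434.0, -106.0, 58.0])]
wrist hook_bar []
wrist hook_tip []
wrist rest_seat [(0.78, [442.0, -104.0, 54.0])]
wrist ring []
wrist loaf_tin [(0.93, [468.0, 51.0, -3.0])]
wrist mug []
wrist coffee_tin []
wrist timer []
[249.11841 171.10963]
```

View pics/m11.png

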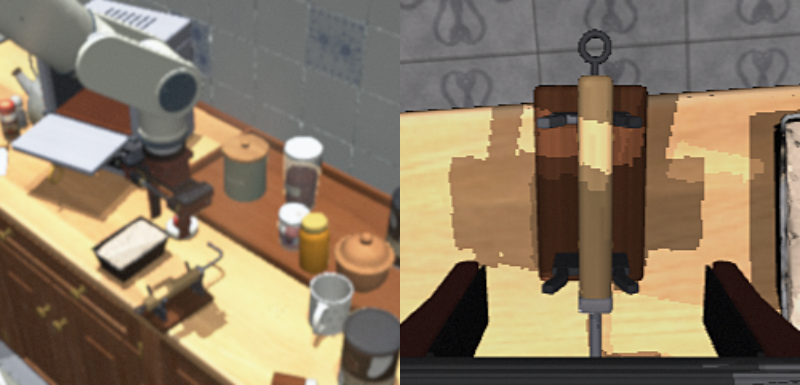

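The hook lies level in both forks (from (595,80) to (595,300) in the right half), pointing the same way as before. The door is level and nothing else has moved, so I'm handing in.

```bash
python3 -c "
from workcell import ctrl
print(ctrl.sign_off())"
```

```text
the job is handed in; nothing more can be done
None
```

The oven door is fully down and level, the hook is back in both forks the same way round, nothing else was shifted, and the job was handed in at about 26 s of the 51 s limit.

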